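# Dispense one agar dish and slide it into the rim coder

### The job

Press the dish dispenser's plunger once, all the way down, and let it come back up, so that a single dish comes out onto the bench. Then slide that dish aside along the bench with the fingers, never lifting or tipping it, until it is fully home in the V stop of the rim coder, touching both jaws. Let go of it there, leave the other dishes in the magazine and do not disturb anything else on the bench.

Things in the scene. Friction and masses are not known exactly. Their poses are not given: they have to be found in the camera images.
- dispenser: dish dispenser fixed to the bench: square aluminium magazine (47 mm outside, 68 mm tall, open top, slot down the front) with an ivory crank housing behind it (72 long, 60 wide, 42 mm tall) on a foot plate 64 mm wide, 2.5 mm thick, that ends 20 mm in front of the magazine's axis. Origin on the bench on that axis; its -x axis is the front, where the dish comes out at the foot
- outlet (a point): point on the bench 50 mm in front of the magazine's axis, about where the centre of an ejected dish comes to rest (it drops 2.5 mm off the foot plate); its rim is then about 7 mm clear of the magazine
- plunger_top (a point): centre of the top of the plunger, a round black button 34 mm across, 9 mm thick, on a steel stem over the housing; 62 mm behind the magazine's axis, 81 mm above the bench when up. It moves with the plunger
- plunger (a joint): plunger travel, straight down: 0 up, 0.027 m at its bottom stop. Springs back by itself: 4 N at the top, about 10 N at the bottom; with friction a full press takes up to 12 N. Inside, a crank drives a blade by twice this travel, pushing the bottom dish out; a full stroke ejects one whole dish, and the stack drops by one as the plunger rises
- dish1: the bottom dish of the stack, the one that is ejected: round lidded agar dish, clear lid over cream-brown agar, 38 mm across, 12 mm high, about 14 g. Origin at the centre of its underside (2.5 mm above the bench in the magazine, 0 on the bench)
- dish2: dish number 2 from the bottom of the stack, the same as dish1, origin at the centre of its underside; stays in the magazine
- dish3: dish number 3 from the bottom of the stack, the same as dish1, origin at the centre of its underside; stays in the magazine
- dish4: dish number 4 from the bottom of the stack, the same as dish1, origin at the centre of its underside; stays in the magazine
- dish5: dish number 5 from the bottom of the stack, the same as dish1, origin at the centre of its underside; stays in the magazine
- coder: rim coder (dish marker) fixed to the bench: ivory case 110 by 92 mm, 66 mm tall, dark screen on top; before it on the bench a right-angled V stop of two aluminium jaws 14 mm high, open to its -x axis (robot side), mouth 65 mm wide. The jaw ends reach 6 mm nearer the robot than the seat. Origin on the bench 40 mm in front of the seat; its x axis points straight into the V
- seat (a point): the point on the bench where the centre of a dish's underside lies when its rim touches both jaws of the V stop
- vial: small glass vial with a black screw cap, 24 mm across, 50 mm tall, standing between the two devices; origin under its centre
- pen: white marker pen with a dark cap, 11 mm thick, 138 mm long, lying near the robot; origin under its middle, its x axis along it
- beaker: glass beaker, 60 mm across, 70 mm tall, standing at the left; origin under its centre
- wash_bottle: white wash bottle with a bent spout, 60 mm across, about 190 mm tall, standing at the right; origin under its centre
- plate90: lidded agar plate much larger than the magazine's dishes, 90 mm across, 15 mm high, at the right; origin under its centre
- forceps: steel forceps, about 150 mm long, 16 mm wide, 5 mm high, lying at the left; origin under its middle, its x axis along it
- jar: amber glass jar with a white cap, 42 mm across, 58 mm tall, standing at the left; origin under its centre
Mind the look-alikes: they are no part of the job. Leave any blue look-alike of the dish5 alone.

How it is judged:
By the outcome, as a careful person would: the job done as asked, in the order asked, and still so for the second after the job is handed in, with the robot touching nothing.
It also fails if it takes over 58 s, if anything falls off the work surface, if the arm or the gripper's body presses on something with over 40 N, if the wrist force passes 120 N, or if a joint passes its speed limit or range.

### The arm

A 7-joint arm with a two-finger parallel gripper is mounted at the origin on the work surface. World frame = base frame: x ahead of the robot, y to its left, z up, the work surface at z = 0. Lengths are in m, angles in degrees, forces in N, time in s.
With the tool pointing down it reaches from about 0.4 to 0.75 m from the base axis. Payload 19.5 kg.
Tool frame: the origin (TCP) lies midway between the tips of the shut fingers; the grasp point (between the pads) lies 19 mm behind it; z points along the fingers, x is the direction in which the jaws open and shut, and the axes are right-handed (so a half turn about z gives the same grasp; the last joint's range is limited). The gripper opens to 85 mm and grips with 20 to 120 N. Pads are 22 mm wide; open, the fingers measure 114 mm over their backs; the gripper's body (76 mm by 85 mm) begins 54 mm behind the grasp point. The pads swing forward as they close: fully open they stand 13 mm farther back than shut.
Start: joints at [62.985, 40.479, -1.581, 85.061, 1.261, 54.483, -4.326], TCP at [0.24, -0.523, 0.231] pointing down, gripper open.
Joint ranges: [-155.06, 155.06], [-18.47, 123.98], [-90, 86.84], [0, 140.48], [-83.41, 263.41], [0, 116], [-161.91, 161.91]. Speed limits (degrees/s): [108.29, 108.29, 147.25, 147.25, 172.46, 172.46, 172.46].

### API

Orientations are given as a 3x3 rotation matrix whose columns are the frame's x, y, z axes.
In Python, from rig import readout, optics, close_job gives the robot as it stands.
- The arm moves only by the tool step_arm, never from a script. Its argument "plan" is a list of rows, each a list of 5 numbers: the shift along the tool's x, y, z in mm, then the turn about the tool's z in rad, then the finger opening in mm, from 0 to 85.4. A call has 1 to 5 rows; each row shifts and turns the pose as measured when the row begins, along the tool's axes as they then stand; what a row does not reach is not made up. A row lasts 1/12 s, in which the tool goes at most 41.7 mm and 7.16 degrees, less where a joint would pass 70% of its speed; a pose out of reach is approached as far as the arm can. A call with a gripper value outside its range is refused whole. The fingers move at their own pace and stop on an object; "grip_force" is the grip in N (left out, the last holds). Time passes only in rows, so rows that do not move let the fingers close. It gives the time, the measured TCP pose, the force and the opening at its end, in the units of the state.
- readout.state(): the state, without advancing time (a new reading comes with each control period).
- optics.snapshot(name): name is "side" or "top" or "wrist"; returns a dict with "frame" (420x560x3 uint8, red, green, blue), "camera_matrix" (3x3 intrinsics, pixels), "R" (3x3) and "t" (3): a world point X has camera coordinates R X + t. Camera axes: x right, y down, z forward; pixel columns grow to the right and rows downward; lengths in m; the calibration is good to about 2 mm. A picture is of the moment at which its call begins. There is no depth.
- close_job(): hands the job in, once; it reports no verdict.
The state is a dict: "time": time; "qpos": joint angles; "qvel": joint speeds; "tau": joint torques, N m; "position": TCP position; "eef_rot": TCP orientation; "force": force on the tool from outside, world axes, zero at the start; "torque": the same for the moment, N m; "finger_gap": finger opening in m.
Only numpy, scipy, OpenCV 4.12 (cv2) and the standard library are available. Lean on these libraries where they do the work, as an engineer would, in place of code of your own. Each camera call takes 0.05 s, during which the arm holds its last target.

## Working session

There is one attempt and no reset: what is moved stays moved. The work goes in short steps, Python scripts to look and compute and a tool call to move; the robot and the scene stay as the last step left them, time stands still between calls to the robot, and variables do not carry over. Pictures are saved under pics/ and viewed, and the job is handed in when it is done.

Besides the shell and the picture viewer there is one more tool, called after "Emit:" by a JSON object that holds its "name" and its "arguments". step_arm: Moves the arm, as the interface text tells. Its arguments: {"type":"object","properties":{"plan":{"type":"array","items":{"type":"array","items":{"type":"number"}}},"grip_force":{"type":"number"}},"required":["plan"]}

```bash
mkdir -p pics; ls
cat > h.py <<'E'
import numpy as np, cv2
from rig import readout, optics
def snap(n,f):
    s=optics.snapshot(n); cv2.imwrite('pics/'+f,cv2.cvtColor(s['frame'],cv2.COLOR_RGB2BGR))
    np.savez('pics/'+f+'.npz',**{k:np.array(v) for k,v in s.items()}); return s
def load(f): return dict(np.load('pics/'+f+'.npz'))
def ray(s,u,v,z):
    R=np.array(s['R']);t=np.array(s['t']);K=np.array(s['camera_matrix'])
    c=-R.T@t; d=R.T@np.linalg.inv(K)@np.array([u,v,1.]); return c+d*(z-c[2])/d[2]
def proj(s,X):
    p=np.array(s['camera_matrix'])@(np.array(s['R'])@np.array(X)+np.array(s['t'])); return p[:2]/p[2]
def cross(s1,p1,s2,p2):
    P=[np.array(s['camera_matrix'])@np.c_[s['R'],s['t']] for s in (s1,s2)]
    X=cv2.triangulatePoints(P[0],P[1],np.array(p1,float).reshape(2,1),np.array(p2,float).reshape(2,1)); return (X[:3]/X[3]).ravel()
E
python3 - <<'E'
from h import *
for n in ('side','top','wrist'): snap(n,n+'0.png')
s=readout.state(); print({k:np.round(v,3).tolist() for k,v in s.items()})
E
```

```text
pics
{'time': 0.15, 'qpos': [62.984, 40.503, -1.581, 85.077, 1.261, 54.481, -4.325], 'qvel': [0.006, -0.058, -0.103, -0.159, -0.011, -0.099, -0.025], 'tau': [0.001, -88.329, 1.234, -23.619, 0.017, 0.005, 0.0], 'position': [0.24, -0.523, 0.231], 'eef_rot': [[0.417, -0.909, -0.0], [-0.909, -0.417, 0.001], [-0.001, 0.0, -1.0]], 'force': [-0.323, -0.064, -0.612], 'torque': [0.011, -0.025, -0.079], 'finger_gap': 0.085}
```

View pics/top0.png

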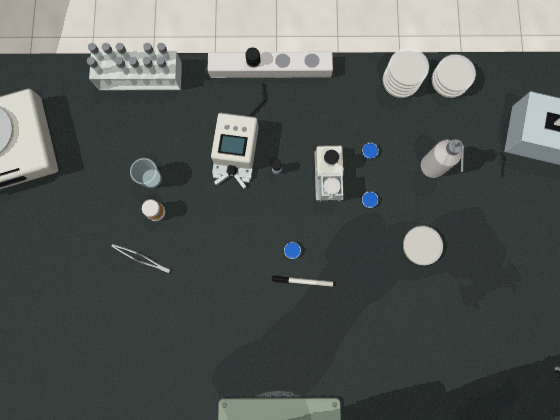

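View pics/side0.png

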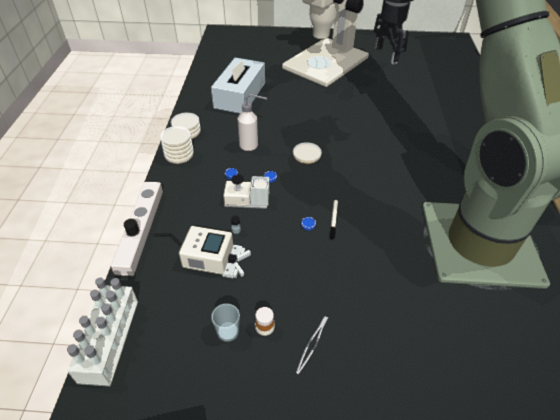

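View pics/wrist0.png

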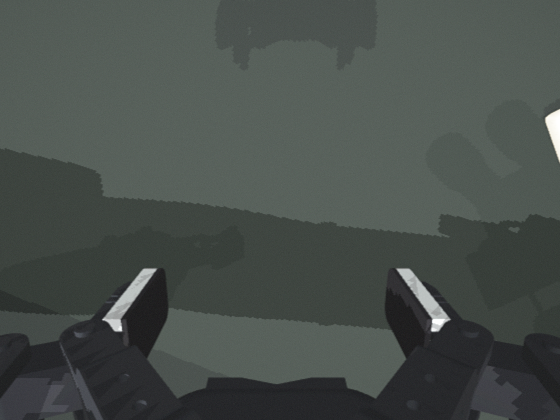

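The top view looks down with x up the image. It shows the coder at (235,145) with its V at about (232,175), and the dispenser at (330,175) with the black plunger at (332,157). The vial is at (277,168), and there are blue decoys at (292,250), (370,200) and (370,150). I'll enlarge both views to measure.

Run:
```python
from h import *
t=load('top0.png');s=load('side0.png')
def crop(d,x0,y0,w,h,k,f):
    im=cv2.cvtColor(d['frame'],cv2.COLOR_RGB2BGR)[y0:y0+h,x0:x0+w]
    cv2.imwrite('pics/'+f,cv2.resize(im,None,fx=k,fy=k,interpolation=cv2.INTER_CUBIC))
crop(t,205,100,190,120,4,'tz.png'); crop(s,160,150,160,140,4,'sz.png')
for n,d in(('t',t),('s',s)): print(n,-d['R'].T@d['t'],d['camera_matrix'][0,0])
for n,p,z in (('plung',(332,157),.081),('mag',(332,187),.068),('V',(232,175),.014),('vialcap',(277,165),.05),('b1',(292,250),.012),('b2',(370,200),.012)):
    print(n,ray(t,*p,z))
```

```text
t [ 0.35117607 -0.00603058  1.09169997] 473.1009504735006
s [0.4883217  0.77638857 0.90581075] 443.1342694188137
plung [ 0.65352163 -0.11731202  0.081     ]
mag [ 0.58845423 -0.11721719  0.068     ]
V [0.63080414 0.11082065 0.014     ]
vialcap [0.6444625 0.0048289 0.05     ]
b1 [ 0.45423051 -0.02862467  0.012     ]
b2 [ 0.57005448 -0.21103506  0.012     ]
```

View pics/tz.png

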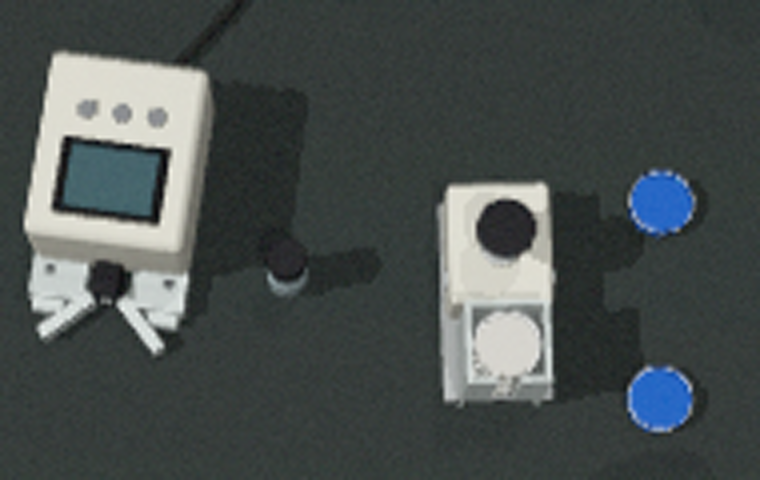

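View pics/sz.png

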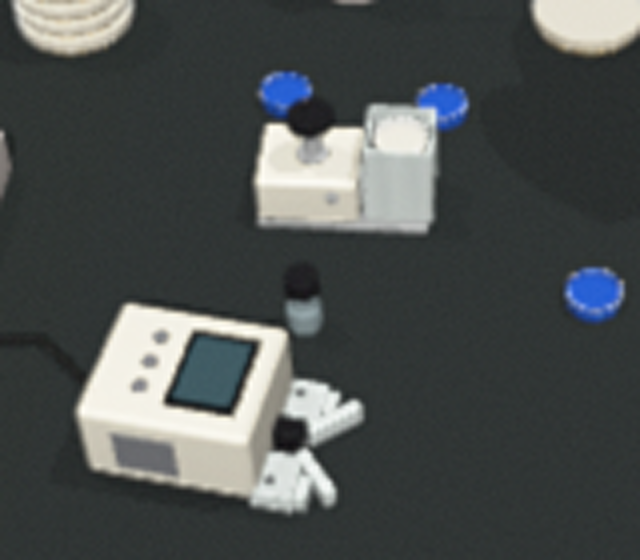

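Run:
```python
from h import *
t=load('top0.png');s=load('side0.png')
T=lambda u,v:(205+u/4,100+v/4); S=lambda u,v:(160+u/4,150+v/4)
pr=lambda n,a:print(n,np.round(a,4))
for n,a,b in (('plunger',(506,228),(311,117)),('stylus',(107,280),(290,432)),('vialcap',(284,252),(301,278)),('jawR end top',(152,352),(352,402)),('jawL end',(45,334),(330,500)),
 ('mag corner BL',(465,303),(364,122)),('mag FL',(468,383),(434,128))): pr(n,cross(t,T(*a),s,S(*b)))
for n,p,z in (('footL',(445,403),.0025),('footR',(549,402),.0025),('jawL',(42,333),.014),('jawR',(157,350),.014),('mag c',(508,343),.068),('lid',(507,343),.0645),
 ('caseFL',(28,240),.066),('caseFR',(186,262),.066),('caseBL',(55,55),.066),('caseBR',(210,72),.066),('hBL',(447,186),.042),('hBR',(548,186),.042)): pr(n,ray(t,*T(*p),z))
```

```text
plunger [ 0.655  -0.1168  0.075 ]
stylus [0.6419 0.1112 0.0178]
vialcap [0.6485 0.0073 0.0472]
jawR end top [0.6024 0.0842 0.0158]
jawL end [0.6132 0.1492 0.0015]
mag corner BL [ 0.6108 -0.092   0.0945]
mag FL [ 0.5654 -0.0928  0.092 ]
footL [ 0.5707 -0.0866  0.0025]
footR [ 0.5711 -0.1477  0.0025]
jawL [0.6111 0.1491 0.014 ]
jawR [0.6006 0.0818 0.014 ]
mag c [ 0.5913 -0.1173  0.068 ]
lid [ 0.5921 -0.1171  0.0645]
caseFL [0.6522 0.1506 0.066 ]
caseFR [0.639  0.0618 0.066 ]
caseBL [0.7616 0.1375 0.066 ]
caseBR [0.7509 0.0489 0.066 ]
hBL [ 0.6905 -0.087   0.042 ]
hBR [ 0.6902 -0.1452  0.042 ]
```

Emit:
{"name": "step_arm", "arguments": {"plan": [[-14,-39,0,0,85],[-14,-39,0,0,85],[-14,-39,0,0,85],[-14,-39,0,0,85],[-14,-39,0,0,85]]}}

```text
time: 0.57
position: [0.3842, -0.38, 0.229]
eef_rot: [[0.403, -0.915, -0.005], [-0.915, -0.403, -0.001], [-0.001, 0.005, -1.0]]
force: [1.0, -1.4, 0.1]
finger_gap: 0.0852
```

Emit:
{"name": "step_arm", "arguments": {"plan": [[-14,-39,0,0,0],[-14,-39,0,0,0],[-14,-39,0,0,0],[-14,-39,0,0,0],[-14,-39,0,0,0]]}}

```text
time: 0.98
position: [0.5339, -0.2348, 0.2279]
eef_rot: [[0.402, -0.915, -0.006], [-0.915, -0.402, -0.001], [-0.002, 0.006, -1.0]]
force: [0.9, -1.7, 0.4]
finger_gap: 0.025
```

Emit:
{"name": "step_arm", "arguments": {"plan": [[0,0,0,0.1,0],[0,0,0,0.11,0],[0,0,0,0.11,0],[0,0,0,0.11,0]]}}

```text
time: 1.32
position: [0.5405, -0.2243, 0.2261]
eef_rot: [[-0.015, -1.0, -0.005], [-1.0, 0.015, 0.005], [-0.004, 0.005, -1.0]]
force: [-0.2, 0.2, 0.4]
finger_gap: 0.0
```

Run:
```python
from h import *
snap('wrist','w1.png')
s=readout.state(); print({k:np.round(s[k],3).tolist() for k in('time','qpos','position','eef_rot','force','finger_gap')})
```

```text
{'time': 1.367, 'qpos': [14.604, 42.398, 9.995, 83.02, -8.32, 55.686, -64.575], 'position': [0.541, -0.224, 0.226], 'eef_rot': [[-0.024, -1.0, -0.005], [-1.0, 0.024, 0.005], [-0.005, 0.005, -1.0]], 'force': [0.783, 1.276, -0.06], 'finger_gap': -0.0}
```

View pics/w1.png

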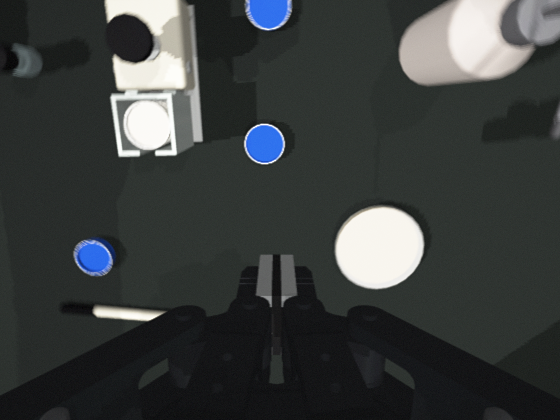

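The wrist view with the fingers shut has image up as +x. It shows the plunger at (131,38), the magazine at (148,125) and blue decoys at (265,144) and (94,257). I'll move to a second viewpoint.

Emit:
{"name": "step_arm", "arguments": {"plan": [[-36,-8,10,0,0],[-36,-8,10,0,0],[-30,-6,10,0,0],[0,0,0,0,0]]}}

```text
time: 1.7
position: [0.5649, -0.1207, 0.1946]
eef_rot: [[-0.02, -1.0, -0.006], [-1.0, 0.02, 0.003], [-0.003, 0.006, -1.0]]
force: [0.6, 1.6, -0.3]
finger_gap: 0.0004
```

Run:
```python
from h import *
snap('wrist','w2.png')
s=readout.state(); print({k:np.round(s[k],3).tolist() for k in('time','position','eef_rot','force','finger_gap')})
```

```text
{'time': 1.75, 'position': [0.564, -0.124, 0.195], 'eef_rot': [[-0.021, -1.0, -0.005], [-1.0, 0.021, 0.001], [-0.001, 0.005, -1.0]], 'force': [-0.519, 0.082, 0.966], 'finger_gap': 0.0}
```

View pics/w2.png

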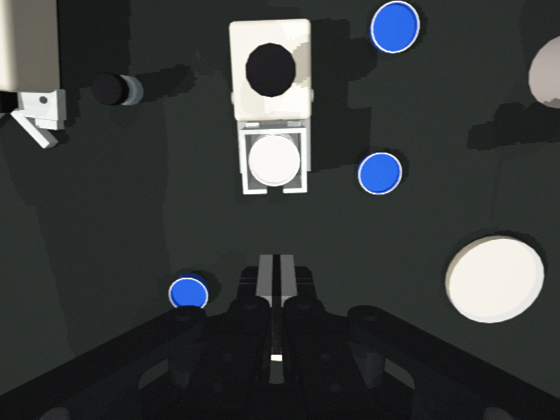

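Run:
```python
from h import *
a=load('w1.png');b=load('w2.png')
def blob(d,x0,y0,x1,y1):
    g=cv2.cvtColor(d['frame'],cv2.COLOR_RGB2GRAY)[y0:y1,x0:x1]
    m=(g<35).astype(np.uint8); c,_=cv2.findContours(m,cv2.RETR_EXTERNAL,cv2.CHAIN_APPROX_NONE)
    c=max(c,key=cv2.contourArea); (u,v),r=cv2.minEnclosingCircle(c); el=cv2.fitEllipse(c); return (el[0][0]+x0,el[0][1]+y0),el[1]
pa,ea=blob(a,107,8,156,66);pb,eb=blob(b,238,36,305,104);print(pa,ea,pb,eb)
print('plunger',cross(a,pa,b,pb), 'w2 only',ray(b,*pb,.081))
for n,p,z in (('magFL',(243,193),.068),('magFR',(307,191),.068),('magBL',(240,130),.068),('magBR',(307,127),.068),('top dish',(275,160),.0645),('hBL',(231,21),.042),('hBR',(311,20),.042)): print(n,np.round(ray(b,*p,z),4))
print('mag',cross(a,(113,158),b,(243,193)),cross(a,(177,155),b,(307,191)))
```

```text
(128.96780586242676, 38.175785064697266) (40.161685943603516, 50.103294372558594) (270.27045822143555, 69.65509033203125) (47.00178527832031, 51.059120178222656)
plunger [ 0.65576578 -0.11825575  0.07881787] w2 only [ 0.65510304 -0.11816574  0.081     ]
magFL [ 0.5691 -0.0953  0.068 ]
magFR [ 0.5698 -0.1436  0.068 ]
magBL [ 0.6158 -0.0952  0.068 ]
magBR [ 0.617  -0.1434  0.068 ]
top dish [ 0.5931 -0.1199  0.0645]
hBL [ 0.692  -0.0896  0.042 ]
hBR [ 0.6915 -0.148   0.042 ]
mag [ 0.57094177 -0.09620636  0.08086312] [ 0.57005226 -0.14340663  0.06997438]
```

The plunger is at (0.655, -0.118, about 0.080) and the magazine axis at (0.593, -0.119), which is 62 mm apart as given. Next I'll go above the plunger.

Emit:
{"name": "step_arm", "arguments": {"plan": [[-2,-35,0,0,0],[-2,-35,20,0,0],[0,-19,30,0,0],[0,0,20,0,0],[0,0,0,0,0]]}}

```text
time: 2.17
position: [0.6526, -0.1249, 0.1223]
eef_rot: [[-0.013, -1.0, -0.01], [-1.0, 0.013, 0.001], [-0.0, 0.01, -1.0]]
force: [-1.2, -0.4, -0.1]
finger_gap: 0.0
```

Emit:
{"name": "step_arm", "arguments": {"plan": [[-7,-2,10,0,0],[0,0,10,0,0],[0,0,8,0,0],[0,0,0,0,0]]}}

```text
time: 2.5
position: [0.6541, -0.1195, 0.0947]
eef_rot: [[-0.012, -1.0, -0.009], [-1.0, 0.012, -0.0], [0.0, 0.009, -1.0]]
force: [0.6, -0.2, -1.0]
finger_gap: -0.0001
```

Emit:
{"name": "step_arm", "arguments": {"plan": [[0,0,8,0,0],[0,0,8,0,0],[0,0,6,0,0],[0,0,6,0,0]]}}

```text
time: 2.83
position: [0.6547, -0.1201, 0.0682]
eef_rot: [[-0.012, -1.0, -0.004], [-1.0, 0.012, -0.001], [0.001, 0.004, -1.0]]
force: [-3.9, 1.3, 11.0]
finger_gap: 0.0003
```

Emit:
{"name": "step_arm", "arguments": {"plan": [[0,0,5,0,0],[0,0,5,0,0],[0,0,4,0,0]]}}

```text
time: 3.08
position: [0.6548, -0.1201, 0.0545]
eef_rot: [[-0.012, -1.0, -0.003], [-1.0, 0.012, -0.001], [0.001, 0.003, -1.0]]
force: [-3.8, 1.5, 11.3]
finger_gap: -0.0006
```

Emit:
{"name": "step_arm", "arguments": {"plan": [[0,0,3,0,0],[0,0,3,0,0]]}}

```text
time: 3.25
position: [0.6552, -0.1203, 0.0535]
eef_rot: [[-0.012, -1.0, -0.001], [-1.0, 0.012, -0.001], [0.001, 0.001, -1.0]]
force: [-26.2, 7.2, 69.3]
finger_gap: -0.0002
```

The plunger is at its bottom stop: z is 0.0535 and the force rose sharply. Now I'll rise gently.

Emit:
{"name": "step_arm", "arguments": {"plan": [[0,0,-5,0,0],[0,0,-8,0,0],[0,0,-10,0,0],[0,0,-10,0,0],[0,0,-15,0,0]]}}

```text
time: 3.67
position: [0.6545, -0.1202, 0.1035]
eef_rot: [[-0.012, -1.0, -0.002], [-1.0, 0.012, 0.0], [-0.0, 0.002, -1.0]]
force: [-0.5, -0.2, 0.3]
finger_gap: -0.0003
```

Emit:
{"name": "step_arm", "arguments": {"plan": [[0,20,-30,0,0],[0,40,-30,0,0],[0,40,-20,0,0],[0,0,0,0,0]]}}

```text
time: 4.0
position: [0.558, -0.1193, 0.1823]
eef_rot: [[-0.011, -1.0, -0.003], [-1.0, 0.011, -0.0], [0.0, 0.003, -1.0]]
force: [1.9, -0.7, 2.4]
finger_gap: 0.0002
```

Run:
```python
from h import *
snap('wrist','w3.png');snap('top','t3.png')
s=readout.state(); print({k:np.round(s[k],3).tolist() for k in('time','position','eef_rot','force','finger_gap')})
```

```text
{'time': 4.1, 'position': [0.563, -0.119, 0.18], 'eef_rot': [[-0.01, -1.0, 0.0], [-1.0, 0.01, 0.0], [-0.0, -0.0, -1.0]], 'force': [1.884, 0.085, -0.064], 'finger_gap': 0.0}
```

View pics/w3.png

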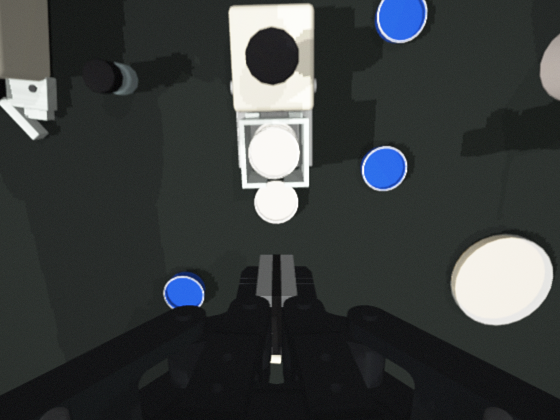

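The dish came out and rests at about (277,202), with the plunger back up and the stack still in the magazine. Before acting I'll look between the dish and the V.

Emit:
{"name": "step_arm", "arguments": {"plan": [[-38,8,-8,0,85],[-38,8,-8,0,85],[-38,8,-8,0,85],[0,0,0,0,85],[0,0,0,0,85]]}}

```text
time: 4.52
position: [0.5428, -0.0003, 0.2029]
eef_rot: [[-0.011, -1.0, 0.001], [-1.0, 0.011, -0.001], [0.001, -0.001, -1.0]]
force: [0.8, -1.7, 0.1]
finger_gap: 0.0602
```

Run:
```python
from h import *
snap('wrist','w4.png')
s=readout.state(); print({k:np.round(s[k],3).tolist() for k in('time','position','eef_rot','force','finger_gap')})
```

```text
{'time': 4.567, 'position': [0.543, 0.0, 0.203], 'eef_rot': [[-0.01, -1.0, 0.001], [-1.0, 0.01, 0.0], [-0.0, -0.001, -1.0]], 'force': [-0.054, 2.472, -0.869], 'finger_gap': 0.068}
```

View pics/w4.png

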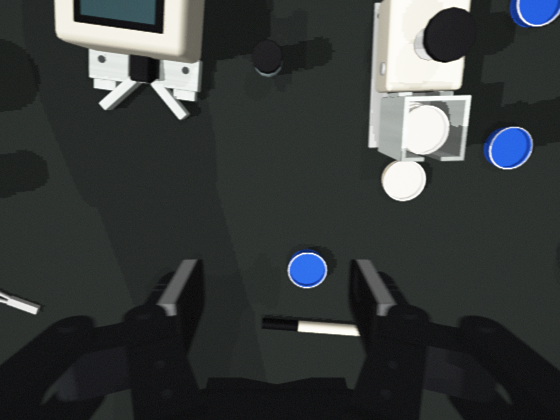

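Run:
```python
from h import *
a=load('w3.png');b=load('w4.png')
def dish(d,x0,y0,x1,y1,th=150):
    f=d['frame'][y0:y1,x0:x1].min(2); m=(f>th).astype(np.uint8)
    c,_=cv2.findContours(m,cv2.RETR_EXTERNAL,cv2.CHAIN_APPROX_NONE); c=max(c,key=cv2.contourArea)
    e=cv2.fitEllipse(c); return (e[0][0]+x0,e[0][1]+y0),e[1]
pb,eb=dish(b,376,162,432,206); print(pb,eb,ray(b,*pb,.012))
pa,ea=dish(a,248,188,305,230); print(pa,ea,ray(a,*pa,.012), cross(a,pa,b,pb))
im=cv2.cvtColor(b['frame'],cv2.COLOR_RGB2BGR)[40:130,80:215]
cv2.imwrite('pics/j4.png',cv2.resize(im,None,fx=5.5,fy=5.5,interpolation=cv2.INTER_CUBIC))
```

```text
(403.56760025024414, 180.1235866546631) (39.009925842285156, 43.59428787231445) [ 0.54297586 -0.11835611  0.012     ]
(275.7559509277344, 203.9131555557251) (36.75074005126953, 44.68606948852539) [ 0.54157414 -0.11886978  0.012     ] [ 0.54215455 -0.11873816  0.01147139]
```

View pics/j4.png

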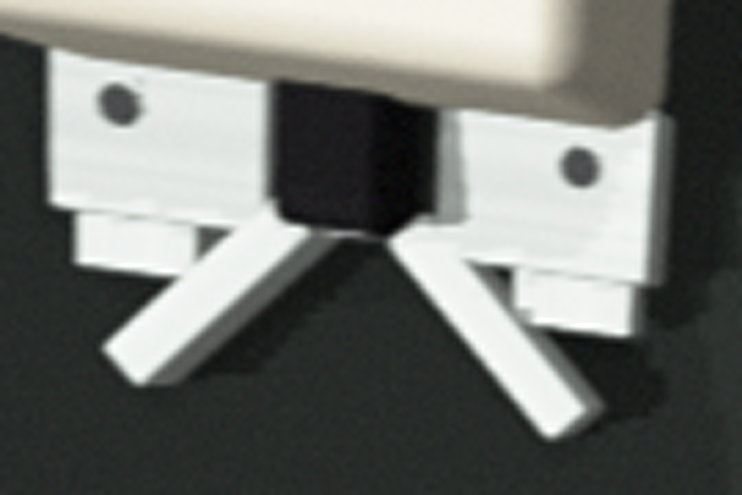

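The dish is at (0.542, -0.1185) with its top at 0.0115, so it lies flat on the bench. The jaws' inner top edges run (140,385)→(312,235) and (548,437)→(392,243) in the enlarged crop.

Run:
```python
from h import *
b=load('w4.png'); g=lambda u,v,z=.014: ray(b,80+u/5.5,40+v/5.5,z)[:2]
L0,L1,R0,R1=g(140,385),g(312,235),g(548,437),g(392,243)
print(L0,L1,R0,R1)
dl=(L1-L0)/np.linalg.norm(L1-L0); dr=(R1-R0)/np.linalg.norm(R1-R0)
print('angle',np.degrees(np.arccos(dl@dr)), np.degrees(np.arctan2(dl[1],dl[0])),np.degrees(np.arctan2(dr[1],dr[0])))
k=np.linalg.solve(np.c_[dl,-dr],R0-L0); A=L0+k[0]*dl; x=(dl+dr);x/=np.linalg.norm(x)
print('apex',A,'yaw',np.degrees(np.arctan2(x[1],x[0])),'seat',A-x*26.87e-3,'mouth',np.linalg.norm(L0-R0),'end depth',[(p-A)@x for p in(L0,R0)])
print('stylus front',g(380,237,.03),g(280,210,.03))
```

```text
[0.60849434 0.14794989] [0.63075625 0.11807449] [0.59978897 0.08383093] [0.62944511 0.10573807]
angle 89.76149472650692 -53.30803912496606 36.45345560154086
apex [0.63621974 0.11074252] yaw -8.427291761712596 seat [0.60963987 0.11468043] mouth 0.06470721643558872 end depth [np.float64(-0.032878935127370085), np.float64(-0.032093412322849436)]
stylus front [0.62947978 0.1023073 ] [0.63341339 0.11668964]
```

The seat is at (0.6096, 0.1147) with coder yaw -8.4°. The checks agree: the jaws are at 89.8°, the mouth is 64.7 mm, and the ends lie 6 mm nearer the robot. I'll descend around the dish with the tool turned along the slide heading.

Emit:
{"name": "step_arm", "arguments": {"plan": [[38,0,0,0.04,60],[38,2,0,0.04,60],[34,4,20,0,60],[8,3,30,0,60],[0,0,0,0,60]]}}

```text
time: 4.98
position: [0.5305, -0.1232, 0.1492]
eef_rot: [[-0.092, -0.996, 0.003], [-0.996, 0.092, -0.0], [0.0, -0.003, -1.0]]
force: [-0.7, 0.4, -1.7]
finger_gap: 0.0602
```

Run:
```python
from h import *
snap('wrist','w5.png')
s=readout.state(); print({k:np.round(s[k],4).tolist() for k in('time','position','eef_rot','force','finger_gap')})
R=np.array(s['eef_rot']);print(R.T@(np.array([.540,-.1185,.06])-s['position'])*1000, np.degrees(np.arctan2(R[1,0],R[0,0])))
```

```text
{'time': 5.0333, 'position': [0.5316, -0.123, 0.1516], 'eef_rot': [[-0.092, -0.9957, 0.0049], [-0.9958, 0.092, -0.0012], [0.0007, -0.005, -1.0]], 'force': [0.0344, -1.6863, 0.0891], 'finger_gap': 0.0599}
[-5.36573253 -7.52550338 91.6404423 ] -95.27781104021975
```

View pics/w5.png

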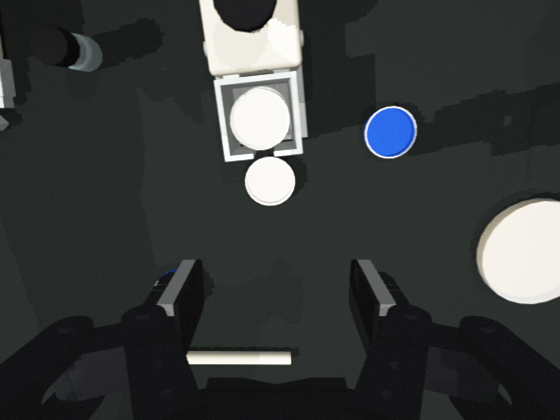

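The dish is at (270,181), clear of the magazine front, and the fingers are open to 60 mm. Going down.

Emit:
{"name": "step_arm", "arguments": {"plan": [[-5,-7,20,0,60],[0,0,25,0,60],[0,0,25,0,60],[0,0,20,0,60],[0,0,10,0,60]]}}

```text
time: 5.45
position: [0.547, -0.1163, 0.0554]
eef_rot: [[-0.09, -0.996, 0.015], [-0.996, 0.09, -0.001], [-0.001, -0.015, -1.0]]
force: [0.1, -0.4, -0.3]
finger_gap: 0.0601
```

Run:
```python
from h import *
s=readout.state(); print({k:np.round(s[k],4).tolist() for k in('time','position','eef_rot','force','finger_gap')})
R=np.array(s['eef_rot']);print(R.T@(np.array([.540,-.1185,.004])-s['position'])*1000, np.degrees(np.arctan2(R[1,0],R[0,0])))
```

```text
{'time': 5.45, 'position': [0.547, -0.1163, 0.0554], 'eef_rot': [[-0.0899, -0.9958, 0.0153], [-0.996, 0.0899, -0.0007], [-0.0007, -0.0153, -0.9999]], 'force': [0.0775, -0.3985, -0.2722], 'finger_gap': 0.0601}
[ 2.81452889  7.59580187 51.3010015 ] -95.15820019871504
```

Emit:
{"name": "step_arm", "arguments": {"plan": [[2,8,12,0,60],[1,1,12,0,60],[0,1,10,0,60],[0,0,0,0,60]]}}

```text
time: 5.78
position: [0.5406, -0.1161, 0.021]
eef_rot: [[-0.087, -0.996, 0.018], [-0.996, 0.087, 0.001], [-0.002, -0.018, -1.0]]
force: [0.8, -0.2, -0.7]
finger_gap: 0.0601
```

Run:
```python
from h import *
s=readout.state(); print({k:np.round(s[k],4).tolist() for k in('time','position','eef_rot','force','finger_gap')})
R=np.array(s['eef_rot']);print(R.T@(np.array([.540,-.1185,.004])-s['position'])*1000, np.degrees(np.arctan2(R[1,0],R[0,0])))
```

```text
{'time': 5.7833, 'position': [0.5406, -0.1161, 0.021], 'eef_rot': [[-0.0868, -0.9961, 0.0179], [-0.9962, 0.0868, 0.0005], [-0.0021, -0.0178, -0.9998]], 'force': [0.7915, -0.1893, -0.6527], 'finger_gap': 0.0601}
[ 2.51559019  0.67165935 17.00552829] -94.9798502032749
```

Emit:
{"name": "step_arm", "arguments": {"plan": [[2,0,6,0,60],[1,0,6,0,60],[0,0,4,0,60],[0,0,0,0,60]]}}

```text
time: 6.12
position: [0.5427, -0.1191, 0.0053]
eef_rot: [[-0.086, -0.996, 0.021], [-0.996, 0.086, 0.0], [-0.002, -0.021, -1.0]]
force: [-0.0, -0.0, 0.3]
finger_gap: 0.0598
```

Run:
```python
from h import *
s=readout.state(); print({k:np.round(s[k],4).tolist() for k in('time','position','eef_rot','force','finger_gap')})
snap('wrist','w6.png')
```

```text
{'time': 6.1167, 'position': [0.5427, -0.1191, 0.0053], 'eef_rot': [[-0.0862, -0.9961, 0.0209], [-0.9963, 0.0862, 0.0003], [-0.0021, -0.0208, -0.9998]], 'force': [-0.0242, -0.0171, 0.3044], 'finger_gap': 0.0598}
```

View pics/w6.png

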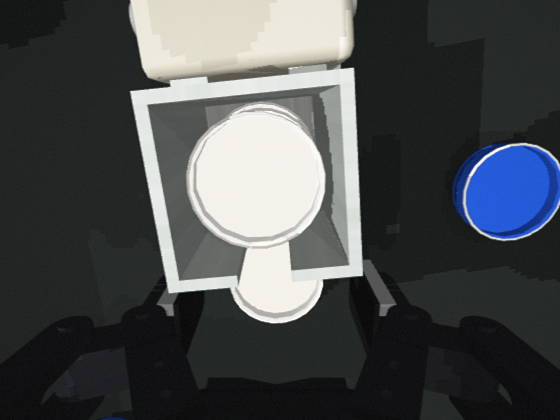

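The dish sits centred between the pads at about (277,300). Next I'll close to a loose cage of 40 mm.

Emit:
{"name": "step_arm", "arguments": {"plan": [[0,0,1,0,50],[0,0,0,0,42],[0,0,0,0,40],[0,0,0,0,40]], "grip_force": 20}}

```text
time: 6.5
position: [0.5433, -0.1192, 0.0053]
eef_rot: [[-0.086, -0.996, 0.022], [-0.996, 0.086, 0.0], [-0.002, -0.022, -1.0]]
force: [-0.6, -1.0, 0.0]
finger_gap: 0.0401
```

Emit:
{"name": "step_arm", "arguments": {"plan": [[-4,0,0,0,40],[-6,0,0,0,40],[-8,0,0,0,40],[-8,0,0,0,40],[-8,0,0,0,40]]}}

```text
time: 6.92
position: [0.5465, -0.0834, 0.0058]
eef_rot: [[-0.088, -0.996, 0.023], [-0.996, 0.088, -0.0], [-0.002, -0.023, -1.0]]
force: [-0.2, -0.6, 0.0]
finger_gap: 0.0399
```

Run:
```python
from h import *
s=readout.state(); print({k:np.round(s[k],4).tolist() for k in('time','position','eef_rot','force','finger_gap')})
snap('wrist','w7.png')
R=np.array(s['eef_rot']);print(R.T@(np.array([.565,.1213,.004])-s['position'])*1000)
```

```text
{'time': 6.9167, 'position': [0.5465, -0.0834, 0.0058], 'eef_rot': [[-0.0879, -0.9959, 0.0227], [-0.9961, 0.088, -0.0004], [-0.0016, -0.0227, -0.9997]], 'force': [-0.1728, -0.5863, 0.0204], 'finger_gap': 0.0399}
[-205.54354682   -0.40001893    2.16557323]
```

View pics/w7.png

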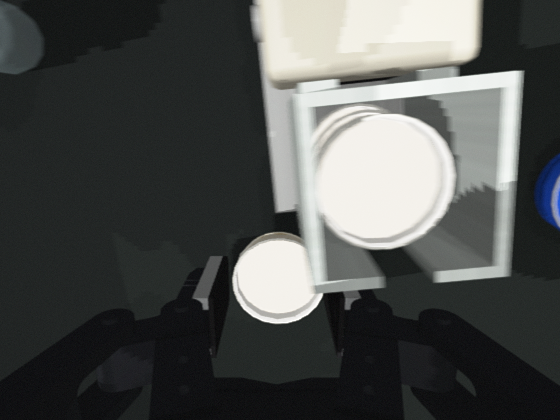

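The dish moves with the cage: it is at (278,278), flat between the pads. I'll carry on.

Emit:
{"name": "step_arm", "arguments": {"plan": [[-9,0,0.5,0,40],[-9,0,0.5,0,40],[-9,0,0,0,40],[-9,0,0,0,40],[-9,0,0,0,40]]}}

```text
time: 7.38
position: [0.5509, -0.0322, 0.0048]
eef_rot: [[-0.086, -0.996, 0.023], [-0.996, 0.086, 0.001], [-0.003, -0.023, -1.0]]
force: [-0.1, -0.9, 0.3]
finger_gap: 0.0403
```

Emit:
{"name": "step_arm", "arguments": {"plan": [[-9,0,0.5,0,40],[-9,0,0.5,0,40],[-9,0,0,0,40],[-9,0,0,0,40],[-9,0,0,0,40]]}}

```text
time: 7.8
position: [0.5551, 0.0181, 0.0038]
eef_rot: [[-0.085, -0.996, 0.023], [-0.996, 0.085, 0.001], [-0.003, -0.023, -1.0]]
force: [-0.7, 0.5, 0.7]
finger_gap: 0.0399
```

Run:
```python
from h import *
s=readout.state(); print({k:np.round(s[k],4).tolist() for k in('time','position','eef_rot','force','finger_gap')})
snap('wrist','w8.png')
R=np.array(s['eef_rot']);print(R.T@(np.array([.565,.1213,.004])-s['position'])*1000)
```

```text
{'time': 7.8, 'position': [0.5551, 0.0181, 0.0038], 'eef_rot': [[-0.0854, -0.9961, 0.0227], [-0.9963, 0.0854, 0.0007], [-0.0027, -0.0226, -0.9997]], 'force': [-0.6847, 0.4618, 0.6702], 'finger_gap': 0.0399}
[-1.03638081e+02 -1.08721375e+00  7.86981320e-02]
```

View pics/w8.png

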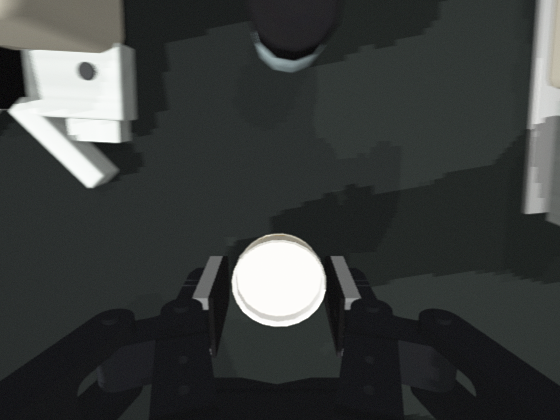

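Halfway: the dish is at (279,281) between the pads and holding its place, with the vial well clear.

Emit:
{"name": "step_arm", "arguments": {"plan": [[-9,0,0,0,40],[-9,0,0,0,40],[-9,0,0,0,40],[-9,0,0,0,40],[-9,0,0,0,40]]}}

```text
time: 8.27
position: [0.5592, 0.0683, 0.0039]
eef_rot: [[-0.085, -0.996, 0.023], [-0.996, 0.085, 0.001], [-0.003, -0.022, -1.0]]
force: [-0.7, -0.4, 0.1]
finger_gap: 0.0403
```

Emit:
{"name": "step_arm", "arguments": {"plan": [[-9,0,0,0,40],[-9,0,0,0,40],[-8,0,0,0,40],[-6,0,0,0,40],[-4,0,0,0,40]]}}

```text
time: 8.68
position: [0.5625, 0.1099, 0.004]
eef_rot: [[-0.083, -0.996, 0.023], [-0.997, 0.083, 0.002], [-0.004, -0.022, -1.0]]
force: [-0.1, -0.6, -0.4]
finger_gap: 0.0404
```

Run:
```python
from h import *
s=readout.state(); print({k:np.round(s[k],4).tolist() for k in('time','position','eef_rot','force','finger_gap')})
snap('wrist','w9.png')
R=np.array(s['eef_rot']);print(R.T@(np.array([.565,.1213,.004])-s['position'])*1000)
```

```text
{'time': 8.6833, 'position': [0.5625, 0.1099, 0.004], 'eef_rot': [[-0.0834, -0.9963, 0.0227], [-0.9965, 0.0835, 0.002], [-0.0039, -0.0224, -0.9997]], 'force': [-0.0723, -0.5904, -0.3779], 'finger_gap': 0.0404}
[-11.56046882  -1.5506329    0.12859659]
```

View pics/w9.png

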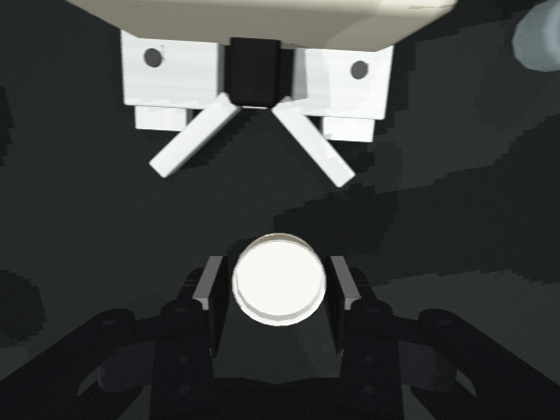

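The dish at (279,281) lies just before the V mouth, whose jaw ends are at (160,170) and (345,183). I'll finish the last bit, square up to the coder, then open the fingers.

Emit:
{"name": "step_arm", "arguments": {"plan": [[-4,0,0,0.03,40],[-4,0,0,0.03,40],[-2,0,0,0,40],[0,0,0,0,40],[0,0,0,0,46]]}}

```text
time: 9.15
position: [0.5637, 0.1204, 0.004]
eef_rot: [[-0.146, -0.989, 0.023], [-0.989, 0.146, 0.002], [-0.005, -0.022, -1.0]]
force: [-0.7, -0.1, -0.1]
finger_gap: 0.046
```

Emit:
{"name": "step_arm", "arguments": {"plan": [[0,0,0,0,54],[0,0,0,0,58],[0,0,0,0,58],[0,0,-15,0,58],[0,0,-15,0,58]]}}

```text
time: 9.57
position: [0.5618, 0.1187, 0.0325]
eef_rot: [[-0.146, -0.989, 0.019], [-0.989, 0.146, 0.0], [-0.003, -0.019, -1.0]]
force: [-0.1, -0.2, 0.5]
finger_gap: 0.0581
```

Run:
```python
from h import *
s=readout.state(); print({k:np.round(s[k],4).tolist() for k in('time','position','eef_rot','force','finger_gap')})
snap('wrist','w10.png')
```

```text
{'time': 9.5667, 'position': [0.5618, 0.1187, 0.0325], 'eef_rot': [[-0.1457, -0.9891, 0.0189], [-0.9893, 0.1457, 0.0002], [-0.0029, -0.0186, -0.9998]], 'force': [-0.0835, -0.1541, 0.545], 'finger_gap': 0.0581}
```

View pics/w10.png

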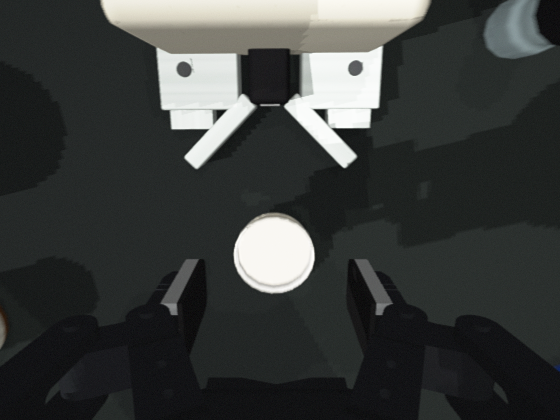

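Run:
```python
from h import *
b=load('w10.png'); x0,y0=225,205
m=(b['frame'][y0:300,x0:325].min(2)>120).astype(np.uint8)
c,_=cv2.findContours(m,cv2.RETR_EXTERNAL,cv2.CHAIN_APPROX_NONE); c=max(c,key=cv2.contourArea); e=cv2.fitEllipse(c)
d=ray(b,e[0][0]+x0,e[0][1]+y0,.012); print(e,d)
S=np.array([.6096,.1147]); x=np.array([.989,-.147]);y=np.array([.147,.989]); r=d[:2]-S; print('rel seat along,lat',r@x*1e3,r@y*1e3)
# jaws again in this view, top inner ends
for p in ((198,169),(255,108),(344,168),(289,108)): print(ray(b,*p,.014)[:2])
```

```text
((48.67255401611328, 48.49580001831055), (78.4864501953125, 80.0971908569336), 107.29206848144531) [0.56244828 0.11982541 0.012     ]
rel seat along,lat -47.386482528910584 -1.8622690365961472
[0.60814326 0.14729116]
[0.63046241 0.11781488]
[0.59913608 0.08257584]
[0.62834302 0.10337248]
```

Emit:
{"name": "step_arm", "arguments": {"plan": [[0,18,-15,0,40],[0,22,0,0,0],[0,18,0,0,0],[0,0,0,0,0],[0,0,0,0,0]]}}

```text
time: 10.03
position: [0.5037, 0.1267, 0.0505]
eef_rot: [[-0.146, -0.989, 0.025], [-0.989, 0.146, 0.001], [-0.004, -0.024, -1.0]]
force: [0.7, 0.4, 0.0]
finger_gap: 0.0006
```

Emit:
{"name": "step_arm", "arguments": {"plan": [[-2,0,14,0,0],[0,2,14,0,0],[0,2,10,0,0],[0,0,4,0,0],[0,0,0,0,0]]}}

```text
time: 10.45
position: [0.5042, 0.1287, 0.0068]
eef_rot: [[-0.147, -0.989, 0.028], [-0.989, 0.147, 0.001], [-0.005, -0.028, -1.0]]
force: [-0.8, -0.3, -0.4]
finger_gap: -0.0
```

```bash
cat > rel.py <<'E'
from h import *
s=readout.state(); print({k:np.round(s[k],4).tolist() for k in('time','position','eef_rot','force','finger_gap')})
S=np.array([.6096,.1147]); x=np.array([.989,-.147]);y=np.array([.147,.989]); r=np.array(s['position'])[:2]-S; print('tcp rel seat along,lat',r@x*1e3,r@y*1e3)
E
python3 rel.py
```

```text
{'time': 10.45, 'position': [0.5042, 0.1287, 0.0068], 'eef_rot': [[-0.1467, -0.9888, 0.0282], [-0.9892, 0.1467, 0.0009], [-0.0051, -0.0277, -0.9996]], 'force': [-0.7848, -0.3214, -0.3917], 'finger_gap': -0.0}
tcp rel seat along,lat -106.25463793510546 -1.6635343898356896
```

Emit:
{"name": "step_arm", "arguments": {"plan": [[0,-6,1.5,0,0],[0,-7,1,0,0],[0,-7,0.5,0,0],[0,-5,0,0,0],[0,-5,0,0,0]]}}

```text
time: 10.87
position: [0.5384, 0.1234, 0.0061]
eef_rot: [[-0.147, -0.989, 0.03], [-0.989, 0.147, 0.001], [-0.005, -0.03, -1.0]]
force: [0.4, -0.2, -0.7]
finger_gap: 0.0001
```

```bash
python3 rel.py; python3 -c "
from h import *
snap('wrist','w11.png')"
```

```text
{'time': 10.8667, 'position': [0.5384, 0.1234, 0.0061], 'eef_rot': [[-0.1469, -0.9887, 0.0304], [-0.9891, 0.147, 0.0008], [-0.0053, -0.0299, -0.9995]], 'force': [0.376, -0.2283, -0.6637], 'finger_gap': 0.0001}
tcp rel seat along,lat -71.67506873378441 -1.8717993606905172
```

View pics/w11.png

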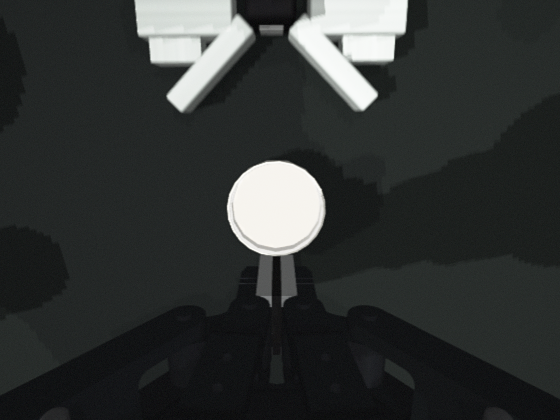

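The shut fingers, with tips at (277,255), are touching or almost touching the dish at (276,208), and it lines up with the V. Pushing in.

Emit:
{"name": "step_arm", "arguments": {"plan": [[0,-5,0.5,0,0],[0,-5,0.5,0,0],[0,-5,0.3,0,0],[0,-4,0,0,0],[0,-3,0,0,0]]}}

```text
time: 11.33
position: [0.5634, 0.1197, 0.006]
eef_rot: [[-0.147, -0.989, 0.032], [-0.989, 0.147, 0.001], [-0.005, -0.031, -0.999]]
force: [0.1, 0.4, -0.3]
finger_gap: -0.0001
```

```bash
python3 rel.py; python3 -c "
from h import *
snap('wrist','w12.png')"
```

```text
{'time': 11.3333, 'position': [0.5634, 0.1197, 0.006], 'eef_rot': [[-0.147, -0.9886, 0.0317], [-0.9891, 0.1471, 0.0008], [-0.0055, -0.0313, -0.9995]], 'force': [0.0754, 0.3732, -0.251], 'finger_gap': -0.0001}
tcp rel seat along,lat -46.3979816604767 -1.8680544398859271
```

View pics/w12.png

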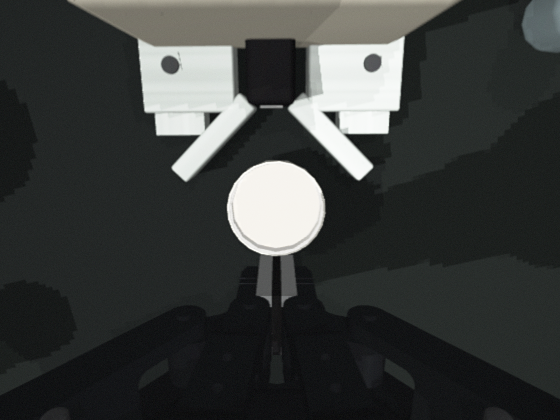

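```bash
cat > dish.py <<'E'
import sys
from h import *
b=load(sys.argv[1]); x0,y0,x1,y1=map(int,sys.argv[2:6])
m=(b['frame'][y0:y1,x0:x1].min(2)>150).astype(np.uint8)
c,_=cv2.findContours(m,cv2.RETR_EXTERNAL,cv2.CHAIN_APPROX_NONE); c=max(c,key=cv2.contourArea); e=cv2.fitEllipse(c)
d=ray(b,e[0][0]+x0,e[0][1]+y0,.012)
S=np.array([.6096,.1147]); x=np.array([.989,-.147]);y=np.array([.147,.989]); r=d[:2]-S; print(e,d,'dish rel seat along,lat',r@x*1e3,r@y*1e3)
E
python3 dish.py w12.png 224 155 330 248
```

```text
((51.56183624267578, 51.178443908691406), (89.02019500732422, 98.2418212890625), 89.61580657958984) [0.59376673 0.11532764 0.012     ] dish rel seat along,lat -15.751365539075426 -1.706756534382758
```

Emit:
{"name": "step_arm", "arguments": {"plan": [[0,-4,0.5,0,0],[0,-4,0.5,0,0],[0,-3,0,0,0],[0,-2,0,0,0]]}}

```text
time: 11.72
position: [0.5776, 0.1176, 0.0053]
eef_rot: [[-0.147, -0.989, 0.032], [-0.989, 0.147, 0.001], [-0.005, -0.031, -1.0]]
force: [0.2, -0.0, 0.5]
finger_gap: -0.0004
```

```bash
python3 rel.py; python3 -c "
from h import *
snap('wrist','w13.png')"
```

```text
{'time': 11.7167, 'position': [0.5776, 0.1176, 0.0053], 'eef_rot': [[-0.147, -0.9886, 0.0316], [-0.9891, 0.1471, 0.0008], [-0.0055, -0.0311, -0.9995]], 'force': [0.2337, -0.0303, 0.4602], 'finger_gap': -0.0004}
tcp rel seat along,lat -32.049109403795846 -1.8711427535123695
```

View pics/w13.png

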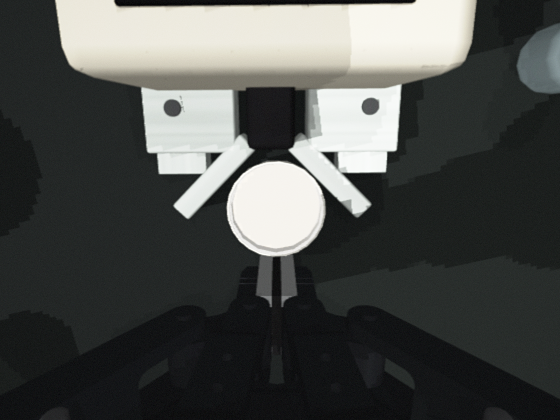

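The dish is nearly home, about 1.5 mm short. I'll creep in and watch the force.

Emit:
{"name": "step_arm", "arguments": {"plan": [[0,-1,0,0,0],[0,-1,0,0,0]]}}

```text
time: 11.93
position: [0.5791, 0.1175, 0.0052]
eef_rot: [[-0.147, -0.989, 0.03], [-0.989, 0.147, 0.001], [-0.006, -0.029, -1.0]]
force: [-7.6, 2.0, 4.4]
finger_gap: 0.0003
```

Emit:
{"name": "step_arm", "arguments": {"plan": [[0,-1,0,0,0],[0,0,0,0,0]]}}

```text
time: 12.1
position: [0.5786, 0.1178, 0.005]
eef_rot: [[-0.146, -0.989, 0.026], [-0.989, 0.147, 0.002], [-0.006, -0.026, -1.0]]
force: [0.3, 1.2, 0.1]
finger_gap: 0.0
```

```bash
python3 rel.py; python3 -c "
from h import *
snap('wrist','w14.png')
a=load('w14.png')['frame'][80:290,170:380];cv2.imwrite('pics/w14z.png',cv2.resize(cv2.cvtColor(a,cv2.COLOR_RGB2BGR),None,fx=2.8,fy=2.8,interpolation=cv2.INTER_CUBIC))"; python3 dish.py w14.png 224 155 330 250
```

```text
{'time': 12.1, 'position': [0.5786, 0.1178, 0.005], 'eef_rot': [[-0.1464, -0.9889, 0.0263], [-0.9892, 0.1465, 0.0017], [-0.0055, -0.0258, -0.9997]], 'force': [0.3162, 1.2319, 0.1424], 'finger_gap': 0.0}
tcp rel seat along,lat -31.08042883434831 -1.521370745387084
((55.239498138427734, 49.2076416015625), (90.2909164428711, 109.6932601928711), 55.19244384765625) [0.60987564 0.11185787 0.012     ] dish rel seat along,lat 0.6904026110441546 -2.7703509209220587
```

View pics/w14z.png

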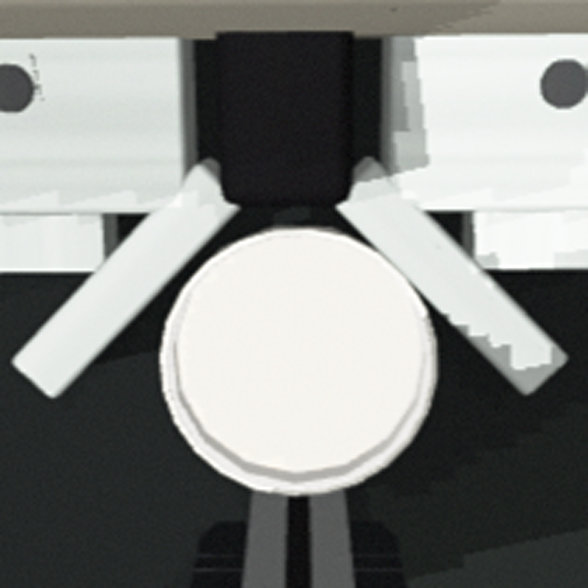

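The contact force reached 7.6 N. The dish touches the right jaw, but the left jaw seems to show a gap of about 1.5 mm. I'll back off and measure it.

Emit:
{"name": "step_arm", "arguments": {"plan": [[0,6,0,0,0],[0,8,-1,0,0],[0,0,0,0,0]]}}

```text
time: 12.4
position: [0.5642, 0.1197, 0.0057]
eef_rot: [[-0.147, -0.989, 0.028], [-0.989, 0.147, 0.001], [-0.005, -0.027, -1.0]]
force: [0.1, -0.6, -0.3]
finger_gap: -0.0001
```

```bash
python3 rel.py; python3 -c "
from h import *
snap('wrist','w15.png')
a=load('w15.png')['frame'][60:270,170:380];cv2.imwrite('pics/w15z.png',cv2.resize(cv2.cvtColor(a,cv2.COLOR_RGB2BGR),None,fx=2.8,fy=2.8,interpolation=cv2.INTER_CUBIC))"
```

```text
{'time': 12.4, 'position': [0.5642, 0.1197, 0.0057], 'eef_rot': [[-0.1466, -0.9888, 0.0279], [-0.9892, 0.1467, 0.0013], [-0.0054, -0.0274, -0.9996]], 'force': [0.1138, -0.6047, -0.2685], 'finger_gap': -0.0001}
tcp rel seat along,lat -45.67800035279369 -1.687457924828398
```

View pics/w15z.png

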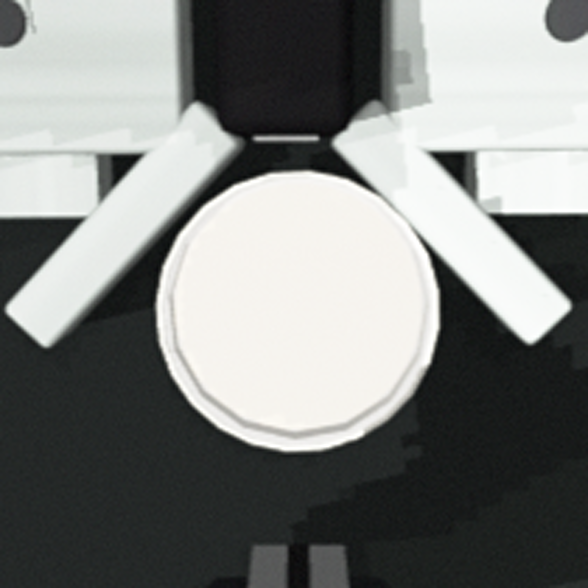

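There is a gap at the left jaw (135,265) and contact at the right jaw (420,235), so the dish hung up on the right jaw by friction. I'll nudge it diagonally from the right rear, along the right jaw and toward the left one.

Emit:
{"name": "step_arm", "arguments": {"plan": [[9,0,0.5,0,0],[8,0,0.5,0,0],[1,-5,0,0,0],[0,-4,0,0,0],[0,0,0,0,0]]}}

```text
time: 12.87
position: [0.5729, 0.0972, 0.0049]
eef_rot: [[-0.148, -0.989, 0.03], [-0.989, 0.148, 0.001], [-0.005, -0.03, -1.0]]
force: [0.5, -0.7, 0.2]
finger_gap: -0.0
```

```bash
python3 rel.py; python3 -c "
from h import *
snap('wrist','w16.png')
a=load('w16.png')['frame'][60:270,140:350];cv2.imwrite('pics/w16z.png',cv2.resize(cv2.cvtColor(a,cv2.COLOR_RGB2BGR),None,fx=2.8,fy=2.8,interpolation=cv2.INTER_CUBIC))"
```

```text
{'time': 12.8667, 'position': [0.5729, 0.0972, 0.0049], 'eef_rot': [[-0.1478, -0.9886, 0.03], [-0.989, 0.1479, 0.0005], [-0.0049, -0.0296, -0.9996]], 'force': [0.5237, -0.6798, 0.2176], 'finger_gap': -0.0}
tcp rel seat along,lat -33.721141946582975 -22.7343570166618
```

View pics/w16z.png

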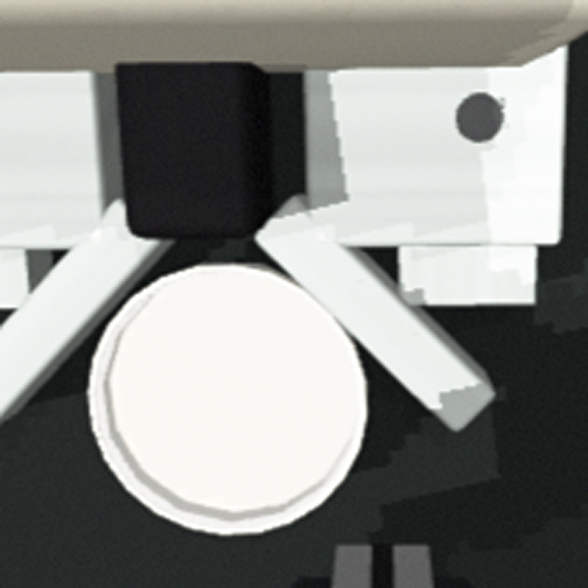

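The finger tip at (380,560) is to the dish's right rear and clear of the jaw end at (458,430). Nudging now.

Emit:
{"name": "step_arm", "arguments": {"plan": [[-1,-3,0,0,0],[-1,-2,0,0,0],[-1.5,-1,0,0,0]]}}

```text
time: 13.17
position: [0.5796, 0.1003, 0.005]
eef_rot: [[-0.148, -0.989, 0.03], [-0.989, 0.148, 0.001], [-0.005, -0.029, -1.0]]
force: [-0.1, 0.4, 0.1]
finger_gap: -0.0
```

```bash
python3 rel.py
```

```text
{'time': 13.1667, 'position': [0.5796, 0.1003, 0.005], 'eef_rot': [[-0.1477, -0.9886, 0.0295], [-0.989, 0.1478, 0.0007], [-0.0051, -0.0291, -0.9996]], 'force': [-0.1301, 0.3704, 0.1023], 'finger_gap': -0.0}
tcp rel seat along,lat -27.568084793126445 -18.696755356747893
```

Emit:
{"name": "step_arm", "arguments": {"plan": [[-1.2,-1,0,0,0],[-1,-1,0,0,0]]}}

```text
time: 13.33
position: [0.5817, 0.1026, 0.0049]
eef_rot: [[-0.147, -0.989, 0.028], [-0.989, 0.147, 0.001], [-0.005, -0.028, -1.0]]
force: [-6.3, -2.7, 1.7]
finger_gap: 0.0001
```

```bash
python3 rel.py; python3 -c "
from h import *
snap('wrist','w17.png')
a=load('w17.png')['frame'][60:270,140:350];cv2.imwrite('pics/w17z.png',cv2.resize(cv2.cvtColor(a,cv2.COLOR_RGB2BGR),None,fx=2.8,fy=2.8,interpolation=cv2.INTER_CUBIC))"
```

```text
{'time': 13.3333, 'position': [0.5817, 0.1026, 0.0049], 'eef_rot': [[-0.1471, -0.9887, 0.0284], [-0.9891, 0.1472, 0.0006], [-0.0047, -0.0281, -0.9996]], 'force': [-6.311, -2.6667, 1.7391], 'finger_gap': 0.0001}
tcp rel seat along,lat -25.84127541350414 -16.022773424347005
```

View pics/w17z.png

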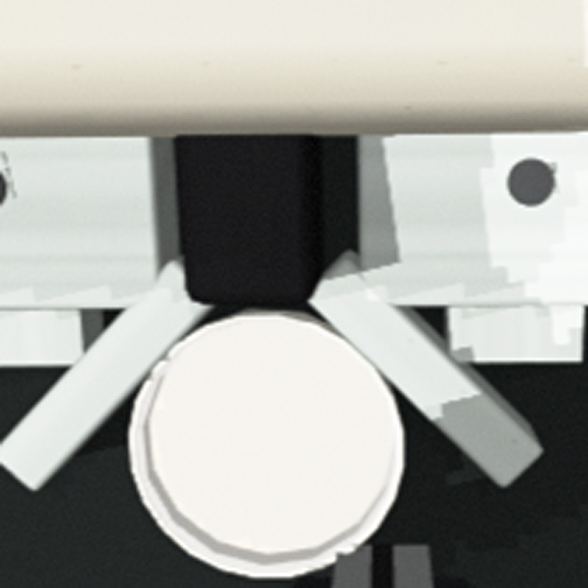

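The rim now meets both jaws, at (165,355) and (375,350), with a 6.8 N reaction directed back from the V. I'll retreat and check again.

Emit:
{"name": "step_arm", "arguments": {"plan": [[2,3,0,0,0],[3,8,0,0,0],[0,15,-5,0,0],[0,15,-25,0,0],[0,5,-30,0,0]]}}

```text
time: 13.8
position: [0.5299, 0.104, 0.0602]
eef_rot: [[-0.147, -0.989, 0.022], [-0.989, 0.147, -0.001], [-0.002, -0.022, -1.0]]
force: [0.4, 2.0, 0.1]
finger_gap: -0.0001
```

Emit:
{"name": "step_arm", "arguments": {"plan": [[-17,0,-35,0,0],[0,0,-20,0,0],[0,0,0,0,0],[0,0,0,0,0]]}}

```text
time: 14.13
position: [0.5304, 0.1223, 0.1226]
eef_rot: [[-0.146, -0.989, 0.027], [-0.989, 0.147, 0.001], [-0.005, -0.027, -1.0]]
force: [0.2, 0.7, 0.8]
finger_gap: -0.0001
```

```bash
python3 rel.py; python3 -c "
from h import *
for n in('wrist','top','side'): snap(n,n+'18.png')"
```

```text
{'time': 14.1333, 'position': [0.5304, 0.1223, 0.1226], 'eef_rot': [[-0.1465, -0.9888, 0.0272], [-0.9892, 0.1466, 0.0012], [-0.0052, -0.0267, -0.9996]], 'force': [0.1825, 0.6907, 0.7646], 'finger_gap': -0.0001}
tcp rel seat along,lat -79.48174464196795 -4.0996535949535575
```

View pics/wrist18.png

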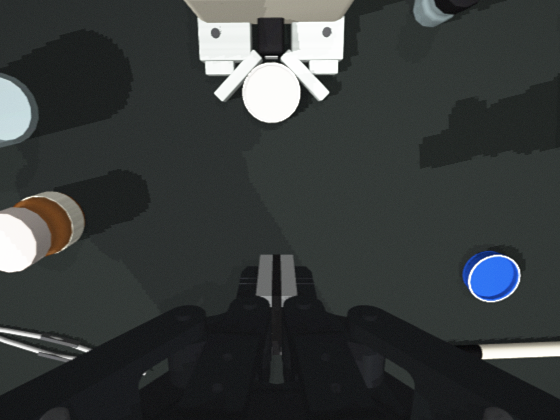

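View pics/side18.png

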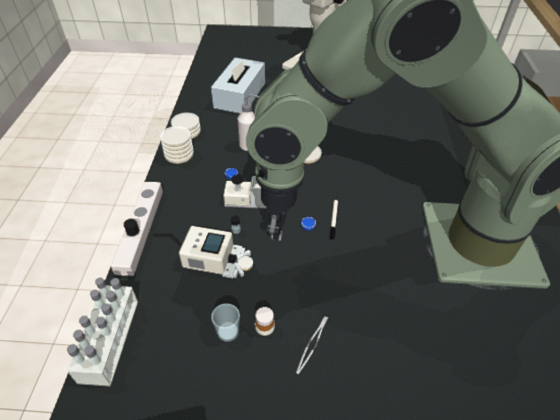

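The dish is in the V at (271,93) and nothing else was disturbed. I'll take a closer view to measure both gaps.

Emit:
{"name": "step_arm", "arguments": {"plan": [[-4,-12,25,0,0],[0,-10,30,0,0],[0,0,10,0,0],[0,0,0,0,0]]}}

```text
time: 14.62
position: [0.5539, 0.1212, 0.0521]
eef_rot: [[-0.149, -0.989, 0.023], [-0.989, 0.149, -0.0], [-0.003, -0.022, -1.0]]
force: [-0.6, -0.5, -0.6]
finger_gap: 0.0002
```

```bash
python3 rel.py; python3 -c "
from h import *
snap('wrist','w19.png')
a=load('w19.png')['frame'][50:230,180:360];cv2.imwrite('pics/w19z.png',cv2.resize(cv2.cvtColor(a,cv2.COLOR_RGB2BGR),None,fx=3.3,fy=3.3,interpolation=cv2.INTER_CUBIC))"
```

```text
{'time': 14.6167, 'position': [0.5539, 0.1212, 0.0521], 'eef_rot': [[-0.1489, -0.9886, 0.0227], [-0.9888, 0.1489, -0.0002], [-0.0032, -0.0225, -0.9997]], 'force': [-0.644, -0.4818, -0.5646], 'finger_gap': 0.0002}
tcp rel seat along,lat -56.05911917119705 -1.7401675697878582
```

View pics/w19z.png

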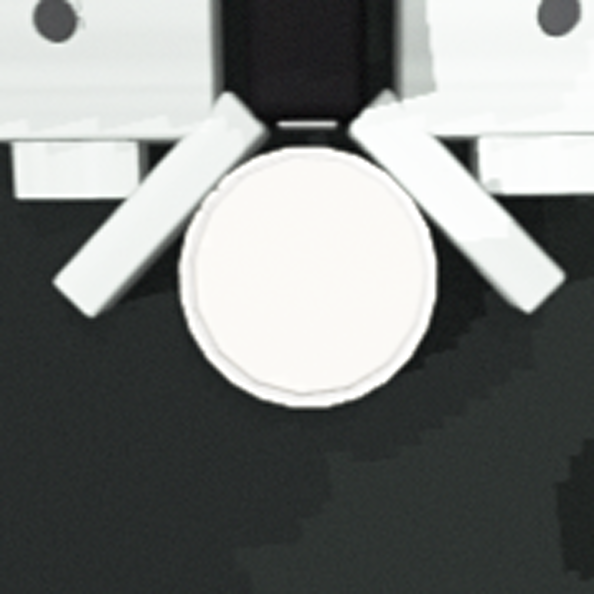

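The dish now sits symmetrically, but the measured edges leave up to about 0.5 mm of doubt at the right jaw. The left distance is 130 px and the right 134 px, against a 129 px radius. One light nudge from slightly left of centre presses it against both jaws.

Emit:
{"name": "step_arm", "arguments": {"plan": [[-8,2,14,0,0],[-6,2,14,0,0],[0,2,12,0,0],[0,0,5,0,0],[0,0,0,0,0]]}}

```text
time: 15.08
position: [0.5507, 0.1366, 0.009]
eef_rot: [[-0.149, -0.988, 0.025], [-0.989, 0.149, -0.0], [-0.004, -0.025, -1.0]]
force: [0.2, 0.8, 0.0]
finger_gap: -0.0001
```

```bash
python3 rel.py
```

```text
{'time': 15.0833, 'position': [0.5507, 0.1366, 0.009], 'eef_rot': [[-0.1494, -0.9885, 0.0249], [-0.9888, 0.1494, -0.0], [-0.0037, -0.0246, -0.9997]], 'force': [0.1676, 0.8442, 0.0009], 'finger_gap': -0.0001}
tcp rel seat along,lat -61.46120817526486 13.048826507712231
```

Emit:
{"name": "step_arm", "arguments": {"plan": [[0,-7,2,0,0],[0,-7,2,0,0],[0,-6,1,0,0],[0,-4,0,0,0]]}}

```text
time: 15.42
position: [0.5774, 0.1327, 0.0065]
eef_rot: [[-0.149, -0.988, 0.027], [-0.989, 0.149, 0.0], [-0.004, -0.026, -1.0]]
force: [0.1, 0.5, -0.6]
finger_gap: -0.0001
```

```bash
python3 rel.py
```

```text
{'time': 15.4167, 'position': [0.5774, 0.1327, 0.0065], 'eef_rot': [[-0.1492, -0.9884, 0.0268], [-0.9888, 0.1492, 0.0002], [-0.0042, -0.0265, -0.9996]], 'force': [0.1218, 0.51, -0.6141], 'finger_gap': -0.0001}
tcp rel seat along,lat -34.521414543432066 13.109253676459149
```

Emit:
{"name": "step_arm", "arguments": {"plan": [[0,-2,0.5,0,0],[0,-1.5,0,0,0]]}}

```text
time: 15.58
position: [0.5824, 0.1317, 0.0066]
eef_rot: [[-0.15, -0.988, 0.028], [-0.989, 0.15, 0.0], [-0.004, -0.028, -1.0]]
force: [-0.2, -0.1, -0.1]
finger_gap: 0.0
```

Emit:
{"name": "step_arm", "arguments": {"plan": [[0,-1,0,0,0]]}}

```text
time: 15.67
position: [0.5837, 0.1314, 0.0067]
eef_rot: [[-0.15, -0.988, 0.028], [-0.989, 0.15, 0.0], [-0.004, -0.028, -1.0]]
force: [-2.0, -0.1, -0.2]
finger_gap: -0.0003
```

```bash
python3 rel.py
```

```text
{'time': 15.6667, 'position': [0.5837, 0.1314, 0.0067], 'eef_rot': [[-0.1499, -0.9883, 0.0283], [-0.9887, 0.15, 0.0], [-0.0043, -0.0279, -0.9996]], 'force': [-1.9881, -0.1393, -0.1579], 'finger_gap': -0.0003}
tcp rel seat along,lat -28.098385467689177 12.710042661776212
```

Emit:
{"name": "step_arm", "arguments": {"plan": [[0,-1,0,0,0],[0,-1,0,0,0]]}}

```text
time: 15.83
position: [0.5844, 0.1311, 0.0066]
eef_rot: [[-0.15, -0.988, 0.025], [-0.989, 0.15, 0.0], [-0.004, -0.025, -1.0]]
force: [-6.6, 0.4, 1.6]
finger_gap: -0.0
```

```bash
python3 rel.py; python3 -c "
from h import *
snap('wrist','w20.png')
a=load('w20.png')['frame'][60:270,210:420];cv2.imwrite('pics/w20z.png',cv2.resize(cv2.cvtColor(a,cv2.COLOR_RGB2BGR),None,fx=2.8,fy=2.8,interpolation=cv2.INTER_CUBIC))"
```

```text
{'time': 15.8333, 'position': [0.5844, 0.1311, 0.0066], 'eef_rot': [[-0.1499, -0.9884, 0.0252], [-0.9887, 0.15, 0.0001], [-0.0039, -0.0249, -0.9997]], 'force': [-6.5519, 0.3797, 1.6272], 'finger_gap': -0.0}
tcp rel seat along,lat -27.303980863974534 12.563162258962167
```

View pics/w20z.png

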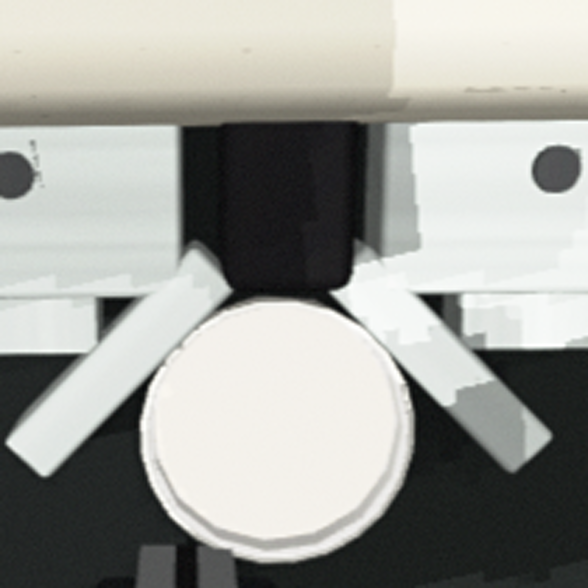

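The reaction is 6.6 N, nearly along the V's axis, and the rim is against both jaws at (175,350) and (365,335). I'll retreat straight back and take a final look.

Emit:
{"name": "step_arm", "arguments": {"plan": [[0,3,0,0,0],[0,8,0,0,0],[0,15,-3,0,0],[0,5,-25,0,0],[14,-2,-22,0,0]]}}

```text
time: 16.3
position: [0.5489, 0.1239, 0.0534]
eef_rot: [[-0.147, -0.989, 0.021], [-0.989, 0.147, 0.0], [-0.003, -0.021, -1.0]]
force: [0.5, 0.4, 1.2]
finger_gap: -0.0001
```

Emit:
{"name": "step_arm", "arguments": {"plan": [[0,0,0,0,0],[0,0,0,0,0]]}}

```text
time: 16.47
position: [0.55, 0.1221, 0.0572]
eef_rot: [[-0.149, -0.989, 0.026], [-0.989, 0.149, 0.0], [-0.004, -0.026, -1.0]]
force: [1.2, 1.4, -0.5]
finger_gap: -0.0002
```

```bash
python3 rel.py; python3 -c "
from h import *
snap('wrist','w21.png')
a=load('w21.png')['frame'][50:230,180:360];cv2.imwrite('pics/w21z.png',cv2.resize(cv2.cvtColor(a,cv2.COLOR_RGB2BGR),None,fx=3.3,fy=3.3,interpolation=cv2.INTER_CUBIC))"
```

```text
{'time': 16.4667, 'position': [0.55, 0.1221, 0.0572], 'eef_rot': [[-0.1487, -0.9885, 0.0259], [-0.9889, 0.1488, 0.0002], [-0.004, -0.0255, -0.9997]], 'force': [1.2077, 1.4143, -0.4938], 'finger_gap': -0.0002}
tcp rel seat along,lat -60.03491242636374 -1.463824797592658
```

View pics/w21z.png

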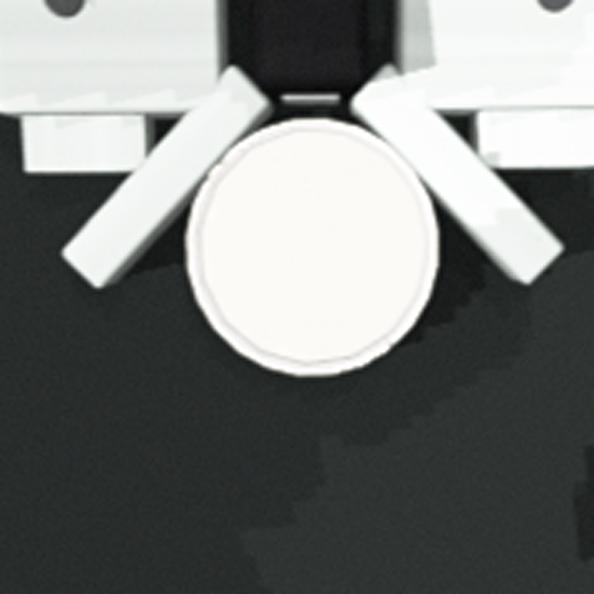

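```bash
python3 - <<'E'
from h import *
b=load('w21.png'); g=cv2.cvtColor(b['frame'],cv2.COLOR_RGB2GRAY).astype(np.float32)
# dish circle from lower half edge; in original px
pts=[]
c0=np.array([180+313/3.3,50+248/3.3]); 
def edge(p,d,n,lo,hi,th):  # first crossing of th along d
    t=np.arange(lo,hi,.1); X=(p[0]+d[0]*t).astype(np.float32)[None];Y=(p[1]+d[1]*t).astype(np.float32)[None]
    v=cv2.remap(g,X,Y,cv2.INTER_LINEAR)[0]; k=np.where(v<th if n else v>th)[0]; return t[k[0]] if len(k) else None
W=[]
for a in np.radians(np.arange(-5,186,3)):
    d=np.array([np.cos(a),np.sin(a)]); t=edge(c0,d,1,30,48,140)
    if t: q=c0+d*t; W.append(ray(b,*q,.010)[:2])
W=np.array(W); A=np.c_[2*W,np.ones(len(W))]; s,res,_,_=np.linalg.lstsq(A,(W**2).sum(1),rcond=None); r=np.sqrt(s[2]+s[:2]@s[:2]); print('dish',s[:2],r)
S=np.array([.6096,.1147]);x=np.array([.989,-.147]);y=np.array([.147,.989]);q=s[:2]-S;print(q@x*1e3,q@y*1e3)
# profile minima at the two contacts
for sgn in(-1,1):
    d=np.array([sgn,-1])/np.sqrt(2); t=np.arange(34,46,.5)
    v=cv2.remap(g,(c0[0]+d[0]*t).astype(np.float32)[None],(c0[1]+d[1]*t).astype(np.float32)[None],cv2.INTER_LINEAR)[0]; print(v.astype(int))
T=load('top18.png')['frame'];
E
python3 - <<'E'
import sys; sys.path.insert(0,'.')
import os; os.chdir('.')
from h import *
s=snap('top','top22.png'); im=cv2.cvtColor(s['frame'],cv2.COLOR_RGB2BGR)[100:220,205:395]; cv2.imwrite('pics/t22z.png',cv2.resize(im,None,fx=4,fy=4))
E
```

```text
dish [0.60956512 0.1143356 ] 0.01962761783525255
0.019070820224826004 -0.36551715897566067
[247 243 237 234 236 238 239 241 242 228 199 166 168 191 217 232 240 243
 243 243 243 243 243 243]
[247 244 243 243 247 251 254 249 241 233 236 243 249 251 252 253 253 253
 253 253 253 253 253 252]
```

View pics/t22z.png

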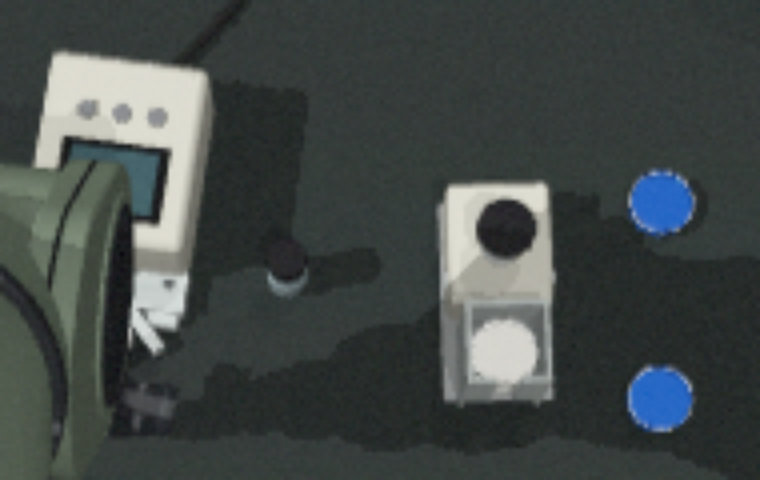

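Run:
```python
from h import *
for f,c in (('w19.png',(180+308/3.3,50+277/3.3)),('w21.png',(180+313/3.3,50+248/3.3)),('w15.png',(170+298/2.8,60+311/2.8))):
    g=cv2.cvtColor(load(f)['frame'],cv2.COLOR_RGB2GRAY).astype(np.float32)
    for sgn in(-1,1):
        o=[]
        for a in (-6,0,6):
            th=np.radians(-90+sgn*45+a); d=np.array([np.cos(th),np.sin(th)]); t=np.arange(35,60,.5)
            v=cv2.remap(g,(c[0]+d[0]*t).astype(np.float32)[None],(c[1]+d[1]*t).astype(np.float32)[None],cv2.INTER_LINEAR)[0]
            o.append((int(v.min()),round(float(np.clip((235-v),0,None).sum()*.5/200),2)))
        print(f,'L' if sgn<0 else 'R',o)
```

```text
w19.png L [(22, 2.85), (92, 2.37), (178, 0.45)]
w19.png R [(198, 0.24), (49, 2.6), (21, 2.75)]
w21.png L [(22, 3.71), (118, 2.13), (167, 0.54)]
w21.png R [(232, 0.01), (51, 3.18), (24, 4.14)]
w15.png L [(18, 5.89), (21, 5.66), (18, 6.22)]
w15.png R [(181, 0.45), (208, 0.18), (213, 0.14)]
```

Emit:
{"name": "step_arm", "arguments": {"plan": [[0,10,-20,0,0],[0,5,-10,0,0],[0,0,0,0,0],[0,0,0,0,0]]}}

```text
time: 16.9
position: [0.5336, 0.1247, 0.0845]
eef_rot: [[-0.148, -0.989, 0.023], [-0.989, 0.148, -0.001], [-0.002, -0.023, -1.0]]
force: [0.7, -0.0, -0.3]
finger_gap: 0.0001
```

```bash
python3 rel.py; python3 -c "
from rig import close_job
print(close_job())"
```

```text
{'time': 16.9, 'position': [0.5336, 0.1247, 0.0845], 'eef_rot': [[-0.1485, -0.9886, 0.0231], [-0.9889, 0.1485, -0.0011], [-0.0023, -0.023, -0.9997]], 'force': [0.6587, -0.0424, -0.2569], 'finger_gap': 0.0001}
tcp rel seat along,lat -76.61851545550527 -1.3238856170792401
the job is handed in; nothing more can be done
None
```

I pressed the plunger once to its bottom stop and let it spring back, and one dish came out onto the bench. I slid it to the rim coder in a loose 40 mm finger cage, pushed it into the V with shut fingers, then backed away. The job was handed in at 16.9 s.

**Seating:**
- The first straight push left the dish against the right jaw with a visible gap of about 1.5–2 mm at the left one. A light nudge from each rear side fixed this, with reactions of about 7 N.
- The last close view puts the dish centre 0.4 mm from the measured seat, which is within the 2 mm calibration, with no gap visible at the right jaw. At the left jaw only a thin shaded line remains, which I take for the jaw's side face. I judge that the rim touches both jaws, but sub-0.3 mm contact there is not proven by the pictures.

**Press force:** the wrist force read about 69 N at the plunger's bottom stop, well above the 12 N a press needs but below the 120 N wrist limit. The shut fingertips made that contact, not the gripper body, so I don't expect it to count against the 40 N limit on the arm or gripper body.

**Rest of the bench:** the stack is still in the magazine and the plunger is up. In the last pictures nothing else looked moved, though the arm hid part of the top view and I compared only by eye.

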